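# Start the bench timer for a medium dye soak

## Robot

A 7-joint arm with a two-finger parallel gripper is mounted at the origin on the work surface. World frame = base frame: x ahead of the robot, y to its left, z up, the work surface at z = 0. Lengths are in m, angles in rad, forces in N, time in s.
With the tool pointing down it reaches from about 0.4 to 0.9 m from the base axis. Payload 5.5 kg.
Tool frame: the origin (TCP) lies between the finger pads; the fingertips stand 22 mm ahead of it and the grasp point (between the pads) lies 3 mm ahead of it; z points along the fingers, x is the direction in which the jaws open and shut, and the axes are right-handed (so a half turn about z gives the same grasp; the last joint's range is limited). The gripper opens to 92 mm and grips with 3 to 60 N. Pads are 19 mm wide; open, the fingers measure 130 mm over their backs; the gripper's body (75 mm by 190 mm) begins 47 mm behind the grasp point.
Start: joints at [-0.857, 0.501, -0.427, 1.55, 0.221, 1.138, -0.21], TCP at [0.283, 0.585, 0.249] pointing down, gripper open.
Joint ranges: [-2.88, 2.88], [-0.31, 2.03], [-1.54, 1.56], [0.2, 2.42], [-1.41, 4.55], [0.19, 2.02], [-2.57, 2.57]. Speed limits (rad/s): [2.57, 2.57, 3.14, 3.14, 3.14, 3.14, 3.14].

## Interface

Orientations are given as a unit quaternion [w, x, y, z].
In Python, from plant import arm gives the robot as it stands. The module is installed in compiled form; this text tells all that it offers.
- The arm moves only by the shell command python3 -m pendant 'ROWS' [FORCE]. ROWS is JSON, a list of rows, each a list of 5 numbers: the opening, from 0 (shut) to 1 (fully open), then the shift along the tool's x, y, z in cm, then the turn about the tool's z in rad. A call has 1 to 10 rows; each row shifts and turns the commanded pose from where the row before left it, along the tool's axes as they then stand; what a row does not reach is not made up. A row lasts 1/12 s, in which the tool goes at most 41.7 mm and 7.16 degrees, less where a joint would pass 70% of its speed; a pose out of reach is approached as far as the arm can. A call is refused whole if a number of a shift passes 4.17 or a number of a turn 0.125, either way. A call with a gripper value outside its range is refused whole. The fingers move at their own pace and stop on an object; FORCE is the grip in N (left out, the last holds). Time passes only in rows, so rows that do not move let the fingers close. It gives the time, the measured TCP pose, the force and the opening at its end, in the units of the state.
- arm.read_state(): the state, without advancing time (a new reading comes with each control period).
- arm.capture(name): name is "scene" or "top" or "wrist"; returns (picture, depth): 480x640x3 uint8, red, green, blue; 480x640 float32, m along the optical axis (not along the pixel's ray), 0 where there is no reading.
- arm.camera_params(name): a dict with "camera_matrix" (3x3 intrinsics, pixels), "rvec" (rotation vector, rad) and "tvec" (3), from world to camera coordinates, as OpenCV has them. Camera axes: x right, y down, z forward; pixel columns grow to the right and rows downward; lengths in m; the calibration is good to about 2 mm. The wrist camera is an equidistant fisheye: a pixel r from the principal point sees the ray r / f radians off the axis. A picture is of the moment at which its call begins: read the wrist's pose just before it. camera_params takes no time and is no camera call; for the wrist camera it gives the pose at the moment of the call.
- arm.hand_in(): hands the job in, once; it reports no verdict.
The state is a dict: "clock": time; "qpos": joint angles; "dq": joint speeds; "joint_torque": joint torques, N m; "position": TCP position; "ee_rot": TCP orientation; "wrist_force": force on the tool from outside, world axes, zero at the start; "wrist_torque": the same for the moment, N m; "gripper_width": opening from 0.0 (shut) to 1.0 (fully open).
Only numpy, scipy, OpenCV 4.12 (cv2) and the standard library are available. Lean on these libraries where they do the work, as an engineer would, in place of code of your own. Each camera call takes 0.05 s, during which the arm holds its last target.

## Task

Start the bench timer for a medium soak in the dye bath: tap the round clear key to wipe the old time, then tap the middle one of the three square soak keys and let it come up again, then press in the long start bar at the right end, which stays down while the timer runs. Touch the keys lightly with the fingertips, press neither of the other two square keys, and leave the jar, the tape and the printing block standing where they are.

Things in the scene. Friction and masses are not known exactly. Their poses are not given: they have to be found in the camera images.
- timer: Bench timer: low grey console, 260 mm wide (y), 150 mm deep (x), fixed; deck sloping 0.21 rad, 38 mm high at the front (robot's side), 69 mm at the back. Origin: centre of its underside; x from keys to display, y left (left as seen from the robot), z up. Five off-white keys in a row along the front, left to right: 3 square soak keys (1, 2, 3 dots), round clear key, long start bar. A push over 25 N is not light.
- clear_top (a point): Round clear key, 25 mm in diameter, 30 mm right of the timer's middle. It stands 8 mm above the deck and goes down 6 mm. Origin: centre of its top face; z out of the key, square to the sloping deck; y along the row to the left. 
- clear_key (a joint): Round clear key. Value 0 = up, 0.006 m = fully down, soft stop. Spring key: 1.5 N starts it, 6 N takes it fully down, it comes up when let go. It counts as tapped from 0.003 m.
- soak_medium_top (a point): Medium-soak key: the middle one of the three square keys (two dots), 60 mm left of the timer's middle, 26 x 26 mm. It stands 8 mm above the deck and goes down 6 mm. Origin: centre of its top face; z out of the key, square to the sloping deck; y along the row to the left. 
- soak_medium_key (a joint): Medium-soak key. Value 0 = up, 0.006 m = fully down, soft stop. Spring key: 1.5 N starts it, 6 N takes it fully down, it comes up when let go. It counts as tapped from 0.003 m.
- start_top (a point): Start bar: the long key at the right end, 52 mm (y) x 26 mm (x), centre 88 mm right of the timer's middle. It stands 8 mm above the deck and goes down 6 mm. Origin: centre of its top face; z out of the key, square to the sloping deck; y along the row to the left. 
- start_key (a joint): Start bar. Value 0 = up, 0.006 m = fully down, soft stop. 3 N starts it, 5 N takes it fully in; it does not come up again: it stays where it is pressed to (latched in while the timer runs). It counts as pressed in from 0.004 m.
- soak_short_key (a joint): Short-soak key, the leftmost square key (one dot), 104 mm left of the timer's middle, 26 x 26 mm. Value 0 = up, 0.006 m = fully down, soft stop. Spring key: 1.5 N starts it, 6 N takes it fully down, it comes up when let go. Not to be pressed.
- soak_long_key (a joint): Long-soak key, the rightmost square key (three dots), beside the round clear key, 16 mm left of the timer's middle, 26 x 26 mm. Value 0 = up, 0.006 m = fully down, soft stop. Spring key: 1.5 N starts it, 6 N takes it fully down, it comes up when let go. Not to be pressed.
- dye_jar: Bystander: loose amber jar of dye with a metal lid, 64 mm in diameter, 100 mm high, 0.2 to 0.4 kg, standing beside or behind the timer. Origin: centre of its underside, z up.
- tape_roll: Bystander: loose roll of brown packing tape lying flat, 104 mm outside, 76 mm inside, 48 mm high. Origin: centre of its underside, z up.
- print_block: Bystander: loose wooden hand-printing block, 85 x 85 mm and 34 mm thick, with a turned handle in the middle of its top, 88 mm high in all. Origin: centre of its underside, z up.

How it is judged:
By the outcome, as a careful person would: the job done as asked, in the order asked, and still so for the second after the job is handed in, with the robot touching nothing.
It also fails if it takes over 38 s, if anything falls off the work surface, if the arm or the gripper's body presses on something with over 40 N, if the wrist force passes 120 N, or if a joint passes its speed limit or range.

## Working session

There is one attempt and no reset: what is moved stays moved. The work goes in short steps, Python scripts to look and compute and a shell command to move; the robot and the scene stay as the last step left them, time stands still between calls to the robot, and variables do not carry over. Pictures are saved under pics/ and viewed, and the job is handed in when it is done.

```bash
mkdir -p pics; python3 - <<'E'
from plant import arm
import cv2,numpy as np
s=arm.read_state()
for k in s: print(k,np.round(s[k],4))
for n in ("scene","top"):
    p,d=arm.capture(n); cv2.imwrite(f"pics/{n}0.png",p[:,:,::-1]); np.save(f"{n}_d.npy",d)
    c=arm.camera_params(n); print(n,c)
E
```

```text
clock 0.0
qpos [-0.8568  0.5019 -0.4268  1.5514  0.2208  1.1383 -0.2103]
dq [-0.0007  0.0006  0.001   0.0014  0.0027 -0.0015  0.0005]
joint_torque [-6.00000e-04 -5.66589e+01 -5.81590e+00 -2.79100e+01 -6.84000e-02
  3.07000e-02  2.00000e-04]
position [0.283  0.5845 0.2477]
ee_rot [ 5.000e-04  8.472e-01  5.312e-01 -8.000e-04]
wrist_force [ 0.5242  0.797  -0.3304]
wrist_torque [-0.0453 -0.0097  0.0039]
gripper_width 1.0011
scene {'camera_matrix': array([[445.92944358,   0.        , 322.10217451],
       [  0.        , 445.92944358, 240.89616883],
       [  0.        ,   0.        ,   1.        ]]), 'rvec': array([ 2.30687488,  1.17177951, -0.36137494]), 'tvec': array([-0.40620925, -0.39921228,  1.26878629])}
top {'camera_matrix': array([[590.73649135,   0.        , 317.12978969],
       [  0.        , 590.73649135, 247.32815984],
       [  0.        ,   0.        ,   1.        ]]), 'rvec': array([ 2.02640107, -2.18821846,  0.23220242]), 'tvec': array([0.07028205, 0.66548124, 1.16524126])}
```

View pics/scene0.png

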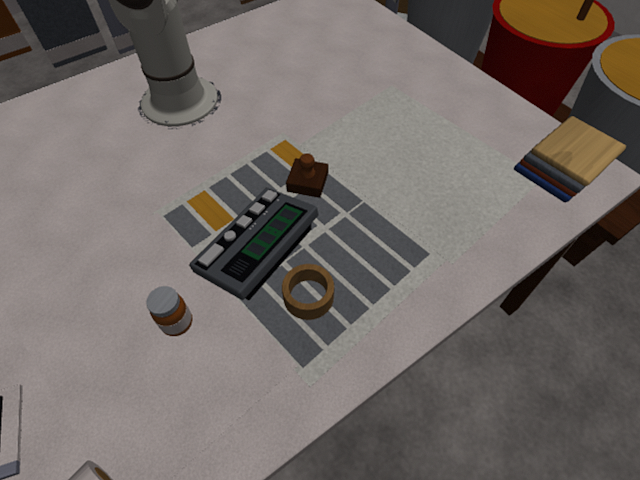

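View pics/top0.png

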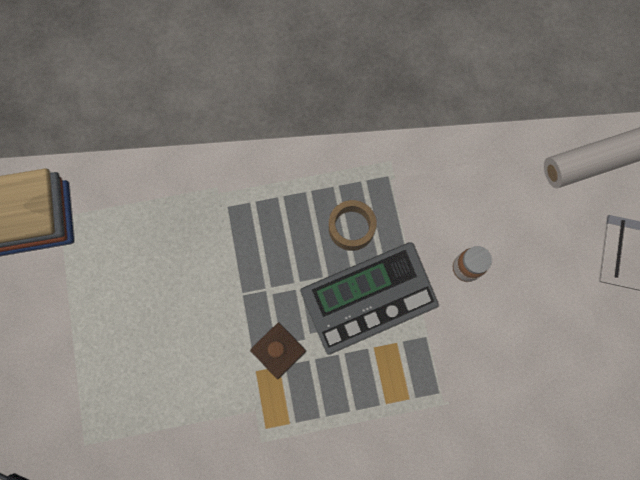

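The timer lies around (370,297) in the top view, with its keys running from (332,337) to (418,299). The block is at (278,350), the tape at (352,225) and the jar at (472,263). I'll enlarge the timer.

```bash
python3 - <<'E'
import cv2
p=cv2.imread("pics/top0.png")[235:360,290:450]
cv2.imwrite("pics/top_crop.png",cv2.resize(p,None,fx=4.7,fy=4.7,interpolation=cv2.INTER_CUBIC))
E
```

```text
(no output)
```

View pics/top_crop.png

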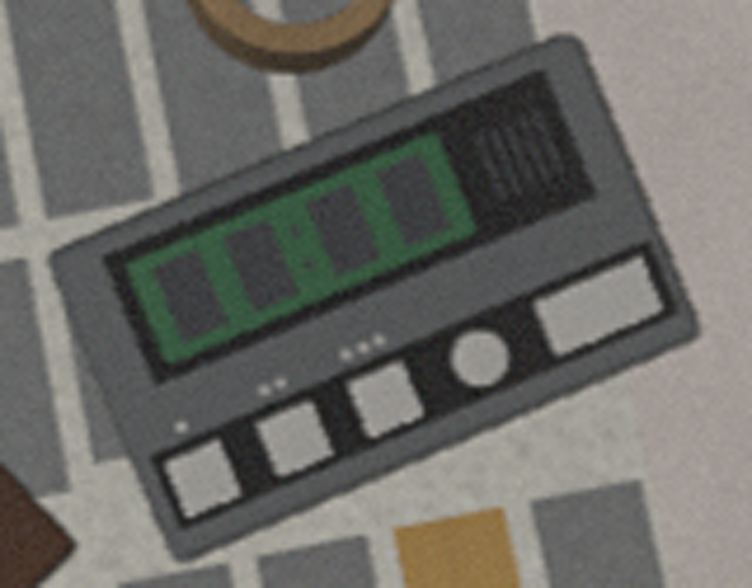

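The crop shows the key centres at short (201,478), medium (294,438), long (386,399), clear (480,357) and start (601,304).

```bash
cat >h.py <<'E'
import numpy as np,cv2
from scipy.spatial.transform import Rotation as R
def cam(n):
    from plant import arm
    c=arm.camera_params(n); return c["camera_matrix"],R.from_rotvec(np.ravel(c["rvec"])).as_matrix(),np.ravel(c["tvec"])
def deproj(K,Rm,t,uv,z):
    p=np.array([(uv[0]-K[0,2])/K[0,0]*z,(uv[1]-K[1,2])/K[1,1]*z,z]); return Rm.T@(p-t)
E
python3 - <<'E'
from h import *
K,Rm,t=cam("top"); d=np.load("top_d.npy")
px=np.array([(201,478),(294,438),(386,399),(480,357),(601,304)])/4.7+[290,235]-0.4
ys=[.104,.06,.016,-.03,-.088]
P=[]
for u in px:
    i,j=int(round(u[1])),int(round(u[0])); z=np.median(d[i-2:i+3,j-2:j+3]); P.append(deproj(K,Rm,t,u,z))
P=np.array(P);print(px.round(1));print(P.round(4))
A=np.c_[ys,np.ones(5)]; s,_,_,_=np.linalg.lstsq(A,P,rcond=None); print("dir",s[0],"norm",np.linalg.norm(s[0]),"orig",s[1]); print((A@s-P).round(4))
yaw=np.arctan2(-s[0,0],s[0,1]); print("yaw",yaw)
print("table z", [deproj(K,Rm,t,u,np.median(d[u[1]-3:u[1]+4,u[0]-3:u[0]+4]))[2].round(4) for u in [(500,350),(330,400),(150,300)]])
# deck/other points
for n,u in dict(block=(276,348),tape=(352,205),jar=(478,258)).items(): print(n,deproj(K,Rm,t,u,np.median(d[u[1]-2:u[1]+3,u[0]-2:u[0]+3])).round(3))
for u in [(327,351),(437,306),(412,243),(303,290)]: print("corner",deproj(K,Rm,t,u,np.median(d[u[1]-1:u[1]+2,u[0]-1:u[0]+2])).round(3))
# deck normal fit from the deck region in timer frame
pts=[]
for v in range(235,360):
  for u in range(300,440):
    p=deproj(K,Rm,t,(u,v),d[v,u]); q=p-s[1]; c,sn=np.cos(yaw),np.sin(yaw); l=np.array([c*q[0]+sn*q[1],-sn*q[0]+c*q[1],p[2]])
    if abs(l[1])<.12 and .025<l[0]<.095: pts.append(l)
pts=np.array(pts); print(len(pts), np.linalg.lstsq(np.c_[pts[:,:2],np.ones(len(pts))],pts[:,2],rcond=None)[0])
K2,R2,t2=cam("scene"); 
for p in P: q=K2@(R2@p+t2); print("scene px",(q[:2]/q[2]).round(1))
E
```

```text
[[332.4 336.3]
 [352.2 327.8]
 [371.7 319.5]
 [391.7 310.6]
 [417.5 299.3]]
[[ 0.4837  0.0018  0.052 ]
 [ 0.4979 -0.0404  0.0526]
 [ 0.5118 -0.0824  0.0524]
 [ 0.5271 -0.1256  0.0525]
 [ 0.5465 -0.1817  0.0519]]
dir [-3.26674003e-01  9.53870468e-01  8.71292263e-04] norm 1.0082586640892257 orig [ 0.51743559 -0.09746608  0.05227138]
[[-0.0002 -0.0001  0.0004]
 [-0.      0.0002 -0.0003]
 [ 0.0004  0.0002 -0.0001]
 [ 0.0002 -0.0005 -0.0003]
 [-0.0003  0.0002  0.0003]]
yaw 0.32995275437426874
table z [np.float64(0.0), np.float64(0.0005), np.float64(0.0016)]
block [0.467 0.117 0.087]
tape [ 0.763 -0.064  0.046]
jar [ 0.616 -0.306  0.099]
corner [0.455 0.015 0.038]
corner [ 0.531 -0.224  0.037]
corner [ 0.664 -0.181  0.066]
corner [0.582 0.055 0.068]
3916 [0.25906679 0.00245389 0.04337787]
scene px [269.1 193.9]
scene px [256.3 206.4]
scene px [243.1 219.5]
scene px [229.1 233.7]
scene px [209.9 253.3]
```

```bash
python3 - <<'E'
import cv2
p=cv2.imread("pics/scene0.png")[180:300,185:325]
cv2.imwrite("pics/scene_crop.png",cv2.resize(p,None,fx=5,fy=5,interpolation=cv2.INTER_CUBIC))
E
```

```text
(no output)
```

View pics/scene_crop.png

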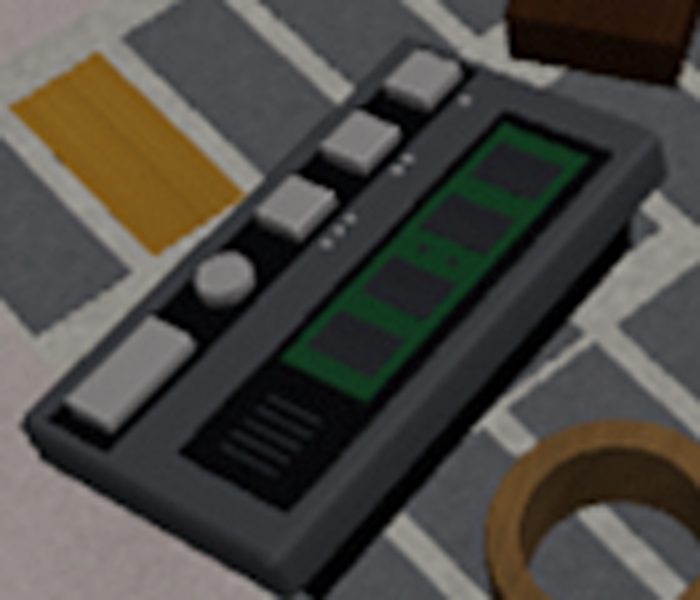

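The fit agrees well: key pitch within 1%, and all points reproject to within about 2 px in the scene view. I'll shut the gripper and turn the tool so its x axis lies along the key row, which is +2.36 rad about tool z.

```bash
python3 -m pendant '[[0,0,0,0,0.12],[0,0,0,0,0.12],[0,0,0,0,0.12],[0,0,0,0,0.12],[0,0,0,0,0.12],[0,0,0,0,0.12],[0,0,0,0,0.12],[0,0,0,0,0.12],[0,0,0,0,0.12],[0,0,0,0,0.12]]' 10
python3 -m pendant '[[0,0,0,0,0.12],[0,0,0,0,0.12],[0,0,0,0,0.12],[0,0,0,0,0.12],[0,0,0,0,0.12],[0,0,0,0,0.12],[0,0,0,0,0.12],[0,0,0,0,0.12],[0,0,0,0,0.12],[0,0,0,0,0.08]]'
cat >>h.py <<'E'
YAW=0.330; C=np.array([.5174,-.0975,.0523])
ex=np.array([np.cos(YAW),np.sin(YAW),0]); ey=np.array([-np.sin(YAW),np.cos(YAW),0])
KEY={k:C+ey*v for k,v in dict(short=.104,medium=.06,long=.016,clear=-.03,start=-.088).items()}
def go(key,dx=-.003,tip=.02):
    """shift in tool axes (cm) to bring the fingertip centre over key, dx along timer x, tip = height above key top centre"""
    from plant import arm
    s=arm.read_state(); q=s["ee_rot"]; M=R.from_quat([q[1],q[2],q[3],q[0]]).as_matrix(); p=np.array(s["position"])
    tp=p+M[:,2]*.022
    tgt=KEY[key]+ex*dx+[0,0,tip]
    a=np.arctan2(M[1,0],M[0,0])
    print("clock",round(float(s["clock"]),2),"tcp",p.round(4),"tip",tp.round(4),"toolx az",round(np.degrees(a),1),"want",round(np.degrees(YAW)-90,1),"tilt",M[:,2].round(3))
    print("shift cm",(M.T@(tgt-tp)*100).round(2),"tip in timer",(ex@(tp-C)).round(4),(ey@(tp-C)).round(4),(tp-C)[2].round(4),"F",np.round(s["wrist_force"],2),"q",np.round(s["qpos"],2))
E
python3 -c "
from h import *; go('clear',tip=.03)"
```

```text
clock: 0.93
position: [0.2829, 0.5847, 0.2481]
ee_rot: [0.001, 0.999, -0.043, -0.0]
wrist_force: [-0.0, -1.0, -0.2]
gripper_width: 0.323
clock: 1.77
position: [0.2829, 0.5847, 0.2481]
ee_rot: [0.001, 0.812, -0.583, 0.0]
wrist_force: [0.2, 0.3, -0.0]
gripper_width: 0.003
clock 1.77 tcp [0.2829 0.5847 0.2481] tip [0.2829 0.5847 0.2261] toolx az -71.4 want -71.1 tilt [-0.    -0.001 -1.   ]
shift cm [75.13 -0.18 14.45] tip in timer -0.0008 0.7214 0.1738 F [ 0.22  0.3  -0.04] q [-1.2   0.47  0.05  1.56 -0.03  1.11 -2.39]
```

```bash
python3 -m pendant '[[0,2,0,0,0],[0,4,0,0,0],[0,4,0,0,0],[0,4,0,0,0],[0,4,0,0,0],[0,4,0,0,0],[0,4,0,0,0],[0,4,0,0,0],[0,4,0,0,0],[0,4,0,0,0]]'
python3 -m pendant '[[0,4,0,0,0],[0,4,0,0,0],[0,4,0,0,0],[0,4,0,0,0],[0,4,0,0,0],[0,4,0,0,0],[0,4,0,0,0],[0,4,0,0,0],[0,3,0,0,0],[0,2,0,0,0]]'
python3 -c "
from h import *; go('clear',tip=.03)"
```

```text
clock: 2.6
position: [0.4065, 0.2237, 0.2486]
ee_rot: [0.0, 0.814, -0.581, -0.0]
wrist_force: [0.3, -0.2, -0.9]
gripper_width: 0.001
clock: 3.43
position: [0.5269, -0.1284, 0.2486]
ee_rot: [0.001, 0.813, -0.583, 0.001]
wrist_force: [1.0, -1.0, -0.3]
gripper_width: 0.005
clock 3.43 tcp [ 0.5269 -0.1284  0.2486] tip [ 0.5269 -0.1285  0.2266] toolx az -71.3 want -71.1 tilt [ 0.    -0.002 -1.   ]
shift cm [-0.26  0.19 14.43] tip in timer -0.0011 -0.0324 0.1743 F [ 0.98 -0.98 -0.27] q [-0.23  0.3   0.5   1.85 -0.16  1.03 -0.9 ]
```

```bash
python3 -m pendant '[[0,-0.2,0.2,2,0],[0,0,0,3,0],[0,0,0,3,0],[0,0,0,3,0],[0,0,0,2.4,0],[0,0,0,1,0],[0,0,0,0,0]]'
python3 - <<'E'
from h import *; go('clear',tip=.012)
from plant import arm
for n in("scene","wrist"):
    p,d=arm.capture(n); p=p[:,:,::-1]
    if n=="scene": p=cv2.resize(p[140:300,150:350],None,fx=4,fy=3.75,interpolation=cv2.INTER_CUBIC)
    cv2.imwrite(f"pics/{n}1.png",p)
E
```

```text
clock: 4.02
position: [0.522, -0.1225, 0.1021]
ee_rot: [0.001, 0.814, -0.581, -0.002]
wrist_force: [0.1, -0.2, -0.0]
gripper_width: 0.001
clock 4.02 tcp [ 0.522  -0.1225  0.1021] tip [ 0.5219 -0.1225  0.0801] toolx az -71.0 want -71.1 tilt [-0.006  0.001 -1.   ]
shift cm [ 0.49 -0.09  1.58] tip in timer -0.0039 -0.0251 0.0278 F [ 0.08 -0.24 -0.01] q [-0.16  0.5   0.42  1.97 -0.29  0.74 -0.8 ]
```

View pics/scene1.png

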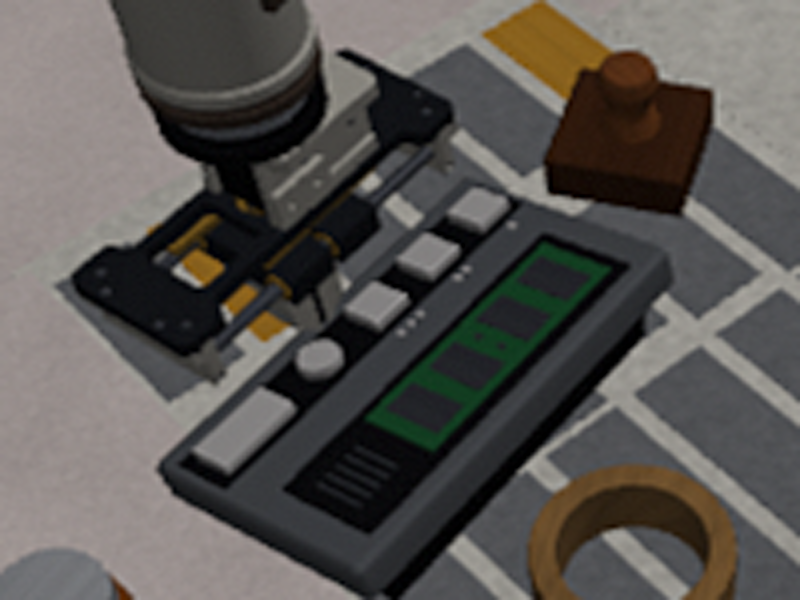

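View pics/wrist1.png

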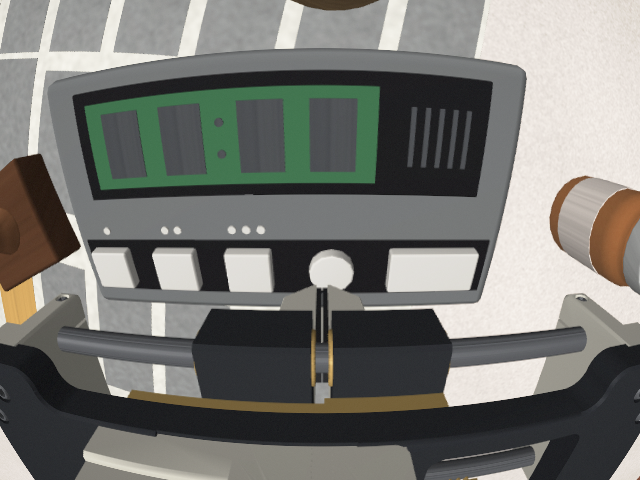

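The wrist view shows the clear key at (331,271) with the shut fingertips just below-left of it at about (320,290). The medium key is at (177,270), the long key at (248,271) and the start bar at (432,270). I'll check these against the model through the fisheye calibration.

```bash
python3 - <<'E'
from h import *
K,Rm,t=cam("wrist")
from plant import arm
s=arm.read_state(); q=s["ee_rot"]; M=R.from_quat([q[1],q[2],q[3],q[0]]).as_matrix(); tip=np.array(s["position"])+M[:,2]*.022
def pr(P):
    p=Rm@P+t; return (cv2.fisheye.projectPoints(p.reshape(1,1,3),np.zeros(3),np.zeros(3),K,np.zeros(4))[0].ravel()).round(1)
for k in KEY: print(k,pr(KEY[k]), "ex px/mm",(pr(KEY[k]+ex*.005)-pr(KEY[k]))/5,(pr(KEY[k]+ey*.005)-pr(KEY[k]))/5)
print("tip",pr(tip)); print(np.round(s["position"],4))
E
python3 - <<'E'
import cv2
cv2.imwrite("pics/wcrop.png",cv2.resize(cv2.imread("pics/wrist1.png")[215:325,80:500],None,fx=1.9,fy=1.9,interpolation=cv2.INTER_CUBIC))
E
```

```text
short [111.1 270.3] ex px/mm [-0.3 -1.5] [-1.28 -0.06]
medium [173.1 272.2] ex px/mm [-0.22 -1.6 ] [-1.52 -0.04]
long [245.1 273.5] ex px/mm [-0.12 -1.64] [-1.72 -0.02]
clear [326.9 274. ] ex px/mm [ 0.   -1.66] [-1.8  0. ]
start [428.2 273.1] ex px/mm [ 0.18 -1.62] [-1.66  0.02]
tip [320.9 302.3]
[ 0.5246 -0.1232  0.1052]
```

View pics/wcrop.png

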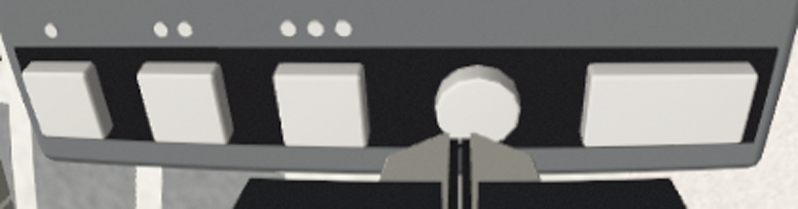

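```bash
python3 -m pendant '[[0,0,0,0,0],[0,0,0,0,0],[0,0,0,0,0],[0,0,0,0,0]]'
python3 - <<'E'
from h import *
from plant import arm
K,Rm,t=cam("wrist")
p,d=arm.capture("wrist")
go("clear",tip=.012)
def pr(P):
    q=Rm@P+t; return (cv2.fisheye.projectPoints(q.reshape(1,1,3),np.zeros(3),np.zeros(3),K,np.zeros(4))[0].ravel()).round(1)
for k in KEY: print(k,pr(KEY[k]))
cv2.imwrite("pics/wcrop2.png",cv2.resize(p[215:325,80:500,::-1],None,fx=1.9,fy=1.9,interpolation=cv2.INTER_CUBIC))
# threshold blobs
g=p[225:310,85:490].min(axis=2); m=(g>215).astype(np.uint8)
n,l,st,ce=cv2.connectedComponentsWithStats(m)
for i in range(1,n):
    if st[i,4]>200: print(st[i],ce[i]+[85,225])
E
```

```text
clock: 4.45
position: [0.5249, -0.123, 0.1058]
ee_rot: [-0.001, 0.814, -0.581, 0.001]
wrist_force: [0.2, 1.1, -0.1]
gripper_width: 0.008
clock 4.5 tcp [ 0.5248 -0.123   0.1055] tip [ 0.5248 -0.123   0.0835] toolx az -71.0 want -71.1 tilt [ 0.001  0.    -1.   ]
shift cm [0.35 0.18 1.92] tip in timer -0.0013 -0.0265 0.0312 F [ 0.28 -0.32  0.33] q [-0.16  0.49  0.43  1.97 -0.29  0.74 -0.8 ]
short [111.7 270.7]
medium [173.7 272.6]
long [245.5 274. ]
clear [327.  274.5]
start [428.  273.6]
[  0  24  13  61 491] [ 90.55193483 285.18533605]
[  8  30  32  20 259] [105.67181467 260.72586873]
[ 68  31  40  34 822] [171.3649635  267.68004866]
[ 140   31   43   36 1163] [244.49527085 271.23817713]
[ 301   31   89   37 2204] [422.10027223 270.81578947]
[224  33  38  29 752] [325.83643617 271.40026596]
[331  38  74  47 540] [473.60925926 298.42037037]
```

View pics/wcrop2.png

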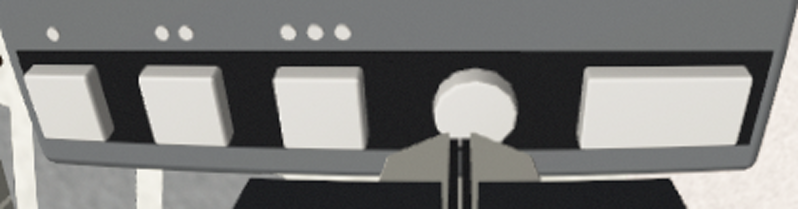

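```bash
python3 -m pendant '[[0,0.25,0.1,0.8,0],[0,0.2,0.1,0.8,0],[0,0,0,0.6,0],[0,0,0,0.2,0],[0,0,0,0,0],[0,0,0,0,0],[0,0,0,0,0]]'
python3 -c "
from h import *; go('clear',tip=-.0035)"
```

```text
clock: 5.08
position: [0.5239, -0.128, 0.0807]
ee_rot: [0.0, 0.814, -0.581, -0.0]
wrist_force: [0.4, -0.5, -0.2]
gripper_width: 0.005
clock 5.08 tcp [ 0.5239 -0.128   0.0807] tip [ 0.5239 -0.128   0.0587] toolx az -71.0 want -71.1 tilt [-0. -0. -1.]
shift cm [-0.09 -0.07  0.99] tip in timer -0.0037 -0.0309 0.0064 F [ 0.45 -0.49 -0.18] q [-0.13  0.54  0.41  1.97 -0.32  0.7  -0.77]
```

Tip is 6.4 mm above the key plane and on target, so I'll press in small steps.

```bash
python3 -m pendant '[[0,0,0,0.3,0],[0,0,0,0.2,0],[0,0,0,0.1,0],[0,0,0,0,0],[0,0,0,0,0]]'
python3 -m pendant '[[0,0,0,0.1,0],[0,0,0,0.1,0],[0,0,0,0,0],[0,0,0,0,0]]'
python3 -c "
from h import *; go('clear',tip=-.0035)"
```

```text
clock: 5.5
position: [0.5242, -0.1279, 0.075]
ee_rot: [-0.0, 0.814, -0.581, 0.0]
wrist_force: [1.1, 0.9, 2.7]
gripper_width: 0.007
clock: 5.83
position: [0.5245, -0.1278, 0.073]
ee_rot: [-0.0, 0.814, -0.581, 0.001]
wrist_force: [1.7, 1.2, 4.2]
gripper_width: 0.003
clock 5.83 tcp [ 0.5245 -0.1278  0.073 ] tip [ 0.5245 -0.1278  0.051 ] toolx az -71.0 want -71.1 tilt [ 0.001  0.    -1.   ]
shift cm [-0.1  -0.01  0.22] tip in timer -0.0031 -0.031 -0.0013 F [1.72 1.19 4.17] q [-0.13  0.55  0.4   1.97 -0.33  0.68 -0.76]
```

The force reads about 4.3 N, which puts the key near 3.6 mm. I'll go a little deeper for margin.

```bash
python3 -m pendant '[[0,0,0,0.15,0],[0,0,0,0,0],[0,0,0,0,0],[0,0,0,0,0]]'
python3 - <<'E'
from h import *; go('clear',tip=-.0035)
from plant import arm
p,d=arm.capture("wrist"); cv2.imwrite("pics/wcrop3.png",cv2.resize(p[215:325,80:500,::-1],None,fx=1.9,fy=1.9,interpolation=cv2.INTER_CUBIC))
E
```

```text
clock: 6.17
position: [0.5246, -0.1278, 0.0715]
ee_rot: [-0.0, 0.814, -0.581, 0.001]
wrist_force: [2.5, 1.6, 5.3]
gripper_width: 0.003
clock 6.17 tcp [ 0.5246 -0.1278  0.0715] tip [ 0.5246 -0.1278  0.0495] toolx az -71.0 want -71.1 tilt [ 0.001  0.    -1.   ]
shift cm [-0.1   0.    0.07] tip in timer -0.003 -0.031 -0.0028 F [2.48 1.59 5.31] q [-0.13  0.55  0.4   1.98 -0.33  0.68 -0.76]
```

View pics/wcrop3.png

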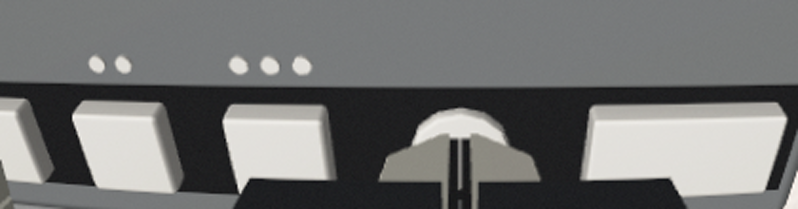

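The clear key is visibly down around (460,120) in the crop, at about 6 N and 5 mm, and its neighbours stand up. Next I lift off and go to the medium key.

```bash
python3 -m pendant '[[0,0,0,-1,0],[0,0,0,-2,0],[0,-1,0,0,0],[0,-2.5,0,0,0],[0,-3,0,0,0],[0,-2,0,0,0],[0,-0.5,0,0,0],[0,0,0,0,0],[0,0,0,0,0],[0,0,0,0,0]]'
python3 - <<'E'
from h import *
from plant import arm
K,Rm,t=cam("wrist")
p,d=arm.capture("wrist"); 
go('medium',tip=.006)
def pr(P):
    q=Rm@P+t; return (cv2.fisheye.projectPoints(q.reshape(1,1,3),np.zeros(3),np.zeros(3),K,np.zeros(4))[0].ravel()).round(1)
for k in KEY: print(k,pr(KEY[k]),(pr(KEY[k])-[80,215])*1.9)
cv2.imwrite("pics/wcrop4.png",cv2.resize(p[215:325,80:500,::-1],None,fx=1.9,fy=1.9,interpolation=cv2.INTER_CUBIC))
E
```

```text
clock: 7.05
position: [0.4947, -0.0443, 0.1013]
ee_rot: [0.0, 0.813, -0.582, 0.0]
wrist_force: [-0.4, -0.6, -0.2]
gripper_width: 0.008
clock 7.1 tcp [ 0.4948 -0.0444  0.1013] tip [ 0.4948 -0.0444  0.0793] toolx az -71.2 want -71.1 tilt [ 0.    -0.001 -1.   ]
shift cm [-0.25 -0.12  2.1 ] tip in timer -0.0042 0.0576 0.027 F [ 0.08 -0.49 -1.06] q [-0.32  0.44  0.43  2.07 -0.28  0.69 -0.95]
short [237.1 271.9] [298.49 108.11]
medium [316.7 272.4] [449.73 109.06]
long [396.6 271.8] [601.54 107.92]
clear [473.3 270.3] [747.27 105.07]
start [553.3 267.7] [899.27 100.13]
```

View pics/wcrop4.png

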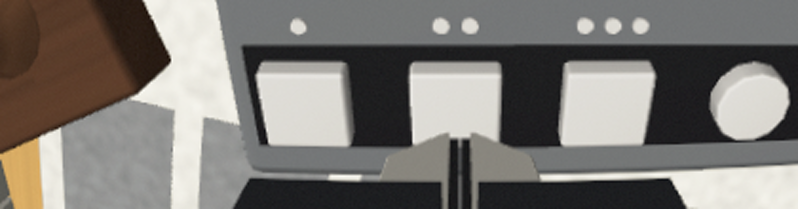

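The medium key (two dots) is at about (456,108) in the crop with the fingers centred at about x 460, and the clear key is back up at (750,100).

```bash
python3 -m pendant '[[0,-0.1,-0.1,0.8,0],[0,0,0,0.8,0],[0,0,0,0.5,0],[0,0,0,0,0],[0,0,0,0,0]]'
python3 -m pendant '[[0,0,0,0.3,0],[0,0,0,0.2,0],[0,0,0,0.2,0],[0,0,0,0,0],[0,0,0,0,0]]'
python3 -c "
from h import *; go('medium',tip=-.003)"
```

```text
clock: 7.52
position: [0.4945, -0.0419, 0.0794]
ee_rot: [0.001, 0.814, -0.581, -0.001]
wrist_force: [-0.4, -0.6, -0.6]
gripper_width: 0.01
clock: 7.93
position: [0.4959, -0.0415, 0.0736]
ee_rot: [-0.0, 0.814, -0.581, 0.001]
wrist_force: [0.4, 0.7, 3.5]
gripper_width: -0.0
clock 7.93 tcp [ 0.4959 -0.0415  0.0736] tip [ 0.496  -0.0415  0.0516] toolx az -71.0 want -71.1 tilt [ 0.001  0.    -1.   ]
shift cm [-0.01  0.09  0.23] tip in timer -0.0021 0.0599 -0.0007 F [0.39 0.73 3.54] q [-0.3   0.49  0.4   2.08 -0.31  0.63 -0.93]
```

```bash
python3 -m pendant '[[0,0,0,0.15,0],[0,0,0,0.1,0],[0,0,0,0,0],[0,0,0,0,0],[0,0,0,0,0]]'
python3 -c "
from h import *; go('medium',tip=-.003)"
```

```text
clock: 8.35
position: [0.4963, -0.0414, 0.0712]
ee_rot: [-0.001, 0.814, -0.581, 0.001]
wrist_force: [2.0, 0.2, 5.6]
gripper_width: 0.004
clock 8.35 tcp [ 0.4963 -0.0414  0.0712] tip [ 0.4963 -0.0414  0.0492] toolx az -71.0 want -71.1 tilt [ 0.002  0.    -1.   ]
shift cm [-0.01  0.13 -0.01] tip in timer -0.0017 0.0599 -0.0031 F [1.95 0.18 5.62] q [-0.3   0.49  0.39  2.08 -0.32  0.63 -0.93]
```

The force is about 6 N, so the medium key is down about 5 mm. I'll lift and move to the start bar.

```bash
python3 -m pendant '[[0,0,0,-1,0],[0,0,0,-2,0],[0,1,0,0,0],[0,3,0,0,0],[0,3.5,0,0,0],[0,3.5,0,0,0],[0,2.5,0,0,0],[0,1.3,0,0,0],[0,0,0,0,0],[0,0,0,0,0]]'
python3 -m pendant '[[0,0,0,0,0],[0,0,0,0,0]]'
python3 - <<'E'
from h import *
from plant import arm
K,Rm,t=cam("wrist")
p,d=arm.capture("wrist"); 
go('start',tip=.006)
def pr(P):
    q=Rm@P+t; return (cv2.fisheye.projectPoints(q.reshape(1,1,3),np.zeros(3),np.zeros(3),K,np.zeros(4))[0].ravel()).round(1)
for k in KEY: print(k,(pr(KEY[k])-[80,215])*1.9)
cv2.imwrite("pics/wcrop5.png",cv2.resize(p[215:325,80:500,::-1],None,fx=1.9,fy=1.9,interpolation=cv2.INTER_CUBIC))
E
```

```text
clock: 9.18
position: [0.5423, -0.1813, 0.1001]
ee_rot: [0.0, 0.814, -0.582, -0.001]
wrist_force: [-0.1, -0.1, -0.7]
gripper_width: 0.005
clock: 9.35
position: [0.5427, -0.1791, 0.1003]
ee_rot: [-0.0, 0.815, -0.58, -0.001]
wrist_force: [-0.8, 0.2, 0.2]
gripper_width: 0.006
clock 9.4 tcp [ 0.5429 -0.1793  0.1004] tip [ 0.5429 -0.1792  0.0784] toolx az -70.9 want -71.1 tilt [-0.001  0.001 -1.   ]
shift cm [0.24 0.06 2.01] tip in timer -0.0024 -0.0856 0.0261 F [-0.66 -0.28 -0.41] q [-0.05  0.55  0.42  1.88 -0.31  0.77 -0.7 ]
short [-74.67 100.51]
medium [ 16.72 105.26]
long [129.01 109.63]
clear [268.85 113.62]
start [467.4 115.9]
```

View pics/wcrop5.png

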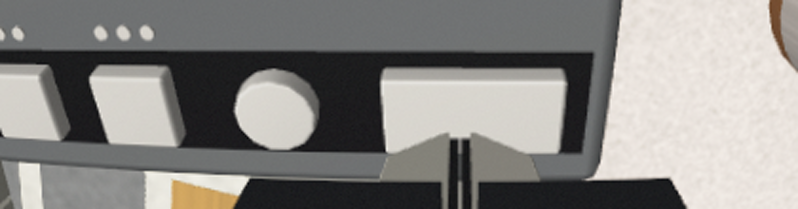

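The start bar is centred at about (474,115) with the fingers at x 460, so I shift 3.5 mm right and press. The long and medium keys stand up.

```bash
python3 -m pendant '[[0,0.35,0.05,0.8,0],[0,0,0,0.8,0],[0,0,0,0.4,0],[0,0,0,0,0],[0,0,0,0,0]]'
python3 -m pendant '[[0,0,0,0.3,0],[0,0,0,0.2,0],[0,0,0,0.2,0],[0,0,0,0,0],[0,0,0,0,0]]'
python3 -c "
from h import *; go('start',tip=-.004)"
```

```text
clock: 9.82
position: [0.5434, -0.1847, 0.08]
ee_rot: [0.0, 0.814, -0.581, -0.001]
wrist_force: [-0.3, -0.0, -0.7]
gripper_width: 0.005
clock: 10.23
position: [0.5444, -0.185, 0.0739]
ee_rot: [-0.0, 0.814, -0.581, 0.0]
wrist_force: [-0.4, 0.6, 1.0]
gripper_width: 0.007
clock 10.23 tcp [ 0.5444 -0.185   0.0739] tip [ 0.5444 -0.185   0.0519] toolx az -71.0 want -71.1 tilt [ 0.001 -0.    -1.   ]
shift cm [-0.35  0.02  0.36] tip in timer -0.0028 -0.0915 -0.0004 F [-0.35  0.63  1.  ] q [-0.03  0.6   0.4   1.89 -0.34  0.73 -0.67]
```

```bash
python3 -m pendant '[[0,0,0,0.2,0],[0,0,0,0.15,0],[0,0,0,0,0],[0,0,0,0,0]]'
python3 -m pendant '[[0,0,0,0.1,0],[0,0,0,0,0],[0,0,0,0,0]]'
python3 -c "
from h import *; go('start',tip=-.004)"
```

```text
clock: 10.57
position: [0.5446, -0.185, 0.0705]
ee_rot: [-0.0, 0.814, -0.581, 0.0]
wrist_force: [1.5, -0.2, 3.1]
gripper_width: 0.009
clock: 10.82
position: [0.5447, -0.1849, 0.0697]
ee_rot: [-0.0, 0.814, -0.581, 0.001]
wrist_force: [1.6, 1.3, 5.7]
gripper_width: 0.005
clock 10.82 tcp [ 0.5447 -0.1849  0.0697] tip [ 0.5447 -0.1849  0.0477] toolx az -71.0 want -71.1 tilt [ 0.001 -0.    -1.   ]
shift cm [-0.36  0.05 -0.06] tip in timer -0.0025 -0.0916 -0.0046 F [1.62 1.28 5.66] q [-0.03  0.6   0.4   1.89 -0.34  0.72 -0.67]
```

```bash
python3 -m pendant '[[0,0,0,0.07,0],[0,0,0,0,0],[0,0,0,0,0]]'
python3 -m pendant '[[0,0,0,-1,0],[0,0,0,-2,0],[0,0,0,-3,0],[0,-2,0,-3,0],[0,-2,2,-2,0],[0,0,1,-1,0],[0,0,0,0,0],[0,0,0,0,0],[0,0,0,0,0]]'
python3 - <<'E'
from h import *
from plant import arm
go('start')
for n in("scene","wrist","top"):
    p,d=arm.capture(n); p=p[:,:,::-1]
    if n=="scene": p=cv2.resize(p[180:300,185:325],None,fx=5,fy=5,interpolation=cv2.INTER_CUBIC)
    cv2.imwrite(f"pics/{n}9.png",p)
E
```

```text
clock: 11.07
position: [0.5448, -0.185, 0.0695]
ee_rot: [-0.001, 0.814, -0.581, 0.001]
wrist_force: [1.0, 2.2, 10.4]
gripper_width: 0.007
clock: 11.82
position: [0.5024, -0.1569, 0.1878]
ee_rot: [0.0, 0.814, -0.581, -0.0]
wrist_force: [-0.0, 0.1, -0.4]
gripper_width: 0.006
clock 11.82 tcp [ 0.5024 -0.1569  0.1878] tip [ 0.5024 -0.1569  0.1658] toolx az -71.1 want -71.1 tilt [-0.001  0.    -1.   ]
shift cm [ 3.67 -3.05  9.35] tip in timer -0.0335 -0.0514 0.1135 F [-0.02  0.07 -0.38] q [-0.15  0.35  0.49  1.94 -0.21  0.9  -0.8 ]
```

View pics/scene9.png

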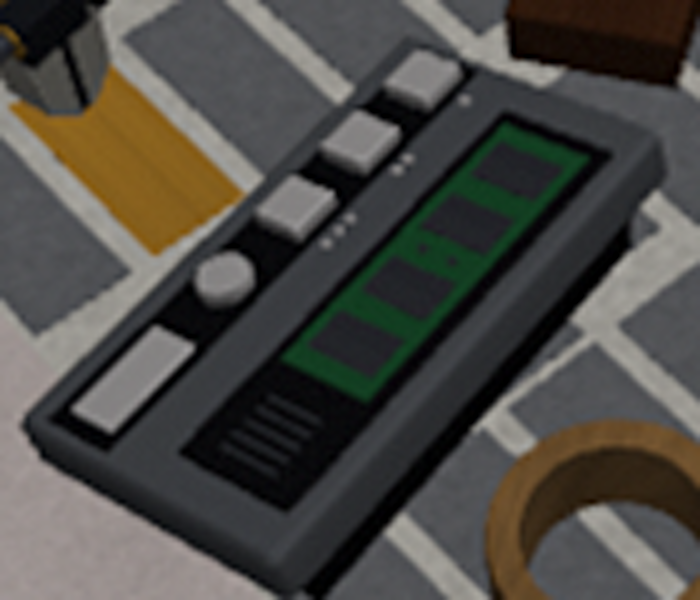

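View pics/wrist9.png

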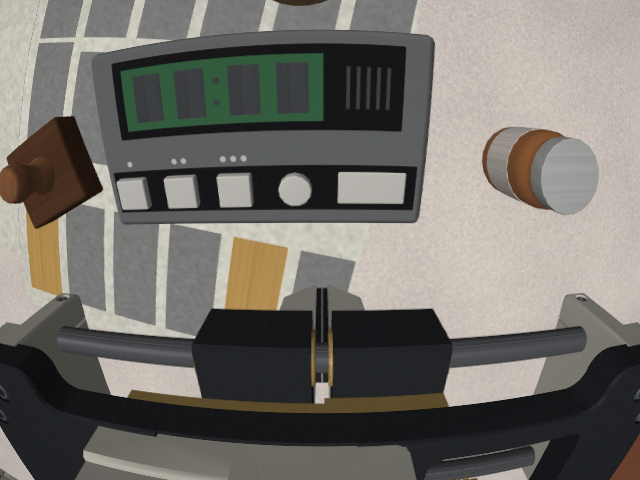

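View pics/top9.png

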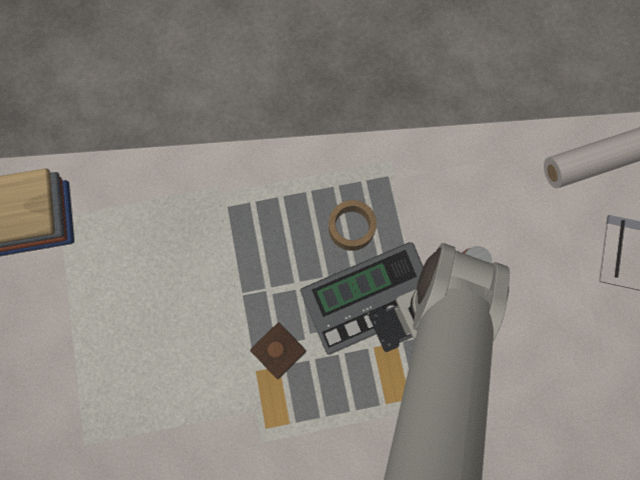

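The start bar is nearly flush with the deck at scene crop (133,380), while the clear key and all three soak keys stand up. The block at (278,350) and tape at (352,225) are unmoved in the top view, and the jar is standing. The robot is clear of everything, so I'm handing in.

```bash
python3 -c "
from plant import arm; print(arm.hand_in())"
```

```text
the job is handed in; nothing more can be done
None
```

The timer is set for a medium soak and the job is handed in at about 12 s on the robot's clock, well inside the 38 s limit. No verdict came back.

I tapped the round clear key, then the middle soak key, then pressed in the start bar, all with the shut fingertips.

| Key | Estimated travel | Force reading |
|---|---|---|
| Clear | about 5 mm, from force and tip height | about 6 N |
| Medium soak | about 5 mm, from force and tip height | about 6 N |
| Start bar | down to its stop, from the force rise | about 11 N |

- **Keys:** In the last pictures the start bar stays down, nearly flush with the deck. The clear key and all three soak keys are up.
- **Bystanders:** The printing block and tape are at the same pixels as at the start. The jar is standing, but I only checked it by eye in the wrist view because the arm partly hid it from above.
- **Robot:** It was clear of everything, with the fingertips about 110 mm above the keys.
- **Disagreement:** The wrist view put the keys 1–2 mm to the right of my top-camera fit, and I corrected for that before each press.

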